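# Snap the bare whiteboard marker into its docking cap

### The arm

A 6-joint arm with a two-finger parallel gripper is mounted at the origin on a cart in front of the work surface, level with it; the furniture and walls round the work are solid. World frame = base frame: x ahead of the robot, y to its left, z up, the work surface at z = 0. Lengths are in m, angles in rad, forces in N, time in s.
With the tool pointing down it reaches from about 0.35 to 0.975 m from the base axis. Payload 4.9 kg.
Tool frame: the origin (TCP) lies at the very end of the fingers, on their centre line; the grasp point (between the pads) lies 19 mm behind it; z points along the fingers, y is the line along which they close (so a half turn about z gives the same grasp; the last joint's range is limited). The gripper opens to 85 mm and grips with 20 to 120 N. Pads are 22 mm wide; open, the fingers measure 114 mm over their backs; the gripper's body (76 mm by 85 mm) begins 54 mm behind the grasp point. The pads swing forward as they close: fully open they stand 13 mm farther back than shut.
Start: joints at [1.183, 0.053, 1.613, -0, 1.476, -0.119], TCP at [0.166, 0.603, 0.208] pointing down, gripper open.
Joint ranges: [-3.01, 3.01], [-1.01, 2.22], [0.06, 2.58], [-1.02, 4.17], [0.09, 2.62], [-3.14, 3.14]. Speed limits (rad/s): [2.57, 2.57, 3.14, 3.14, 3.14, 3.14].

### API

Orientations are given as a unit quaternion [w, x, y, z].
In Python, from plant import manip, vision, order gives the robot as it stands.
- The arm moves only by the tool play_rows, never from a script. Its argument "steps" is a list that holds one entry, the list of rows, each a list of 6 numbers: the shift along the tool's x, y, z in mm, then the turn, a rotation vector about the tool's x, y, z in degrees. A call has 1 to 12 rows; each row is the pose to reach, as a shift and turn from the pose commanded when the call began, along the tool's axes at that moment; what a row does not reach only later rows make up. A row lasts 1/12 s, in which the tool goes at most 41.7 mm and 7.16 degrees, less where a joint would pass 70% of its speed; a pose out of reach is approached as far as the arm can. A call with a gripper value outside its range is refused whole. "claw" is the gripper's target within -1 to 1 (fully open at 1, half-way at 0, shut at -1), set as the call begins (left out, the last holds). The fingers move at their own pace and stop on an object; the grip force is fixed at half the most. Time passes only in rows, so rows that repeat a pose let the fingers close. It gives the time, the measured TCP pose, the force, the opening and the grip force at its end, in the units of the state.
- manip.state(): the state, without advancing time (a new reading comes with each control period).
- vision.grab_frame(name): name is "scene" or "top" or "wrist"; returns (picture, depth): 480x640x3 uint8, blue, green, red; 480x640 float32, m along the optical axis (not along the pixel's ray), 0 where there is no reading.
- vision.camera_info(name): a dict with "K" (3x3 intrinsics, pixels), "eye" and "orientation" of the camera in the world; the wrist camera has in their place "T_tool_cam" (4x4, takes a point from camera to tool coordinates, whose origin is the TCP and whose axes are the flange's). Camera axes: x right, y down, z forward; pixel columns grow to the right and rows downward; lengths in m; the calibration is good to about 2 mm. The wrist camera is an equidistant fisheye: a pixel r from the principal point sees the ray r / f radians off the axis. A picture is of the moment at which its call begins: read the wrist's pose just before it. camera_info takes no time and is no camera call.
- order.job_done(): hands the job in; it is judged then, once.
The state is a dict: "time": time; "joint_pos": joint angles; "joint_vel": joint speeds; "joint_efforts": joint torques, N m; "tool_pos": TCP position; "tool_rot": TCP orientation; "contact_force": force on the tool from outside, world axes, zero at the start; "ft_torque": the same for the moment, N m; "gripper_width": opening from 0.0 (shut) to 1.0 (fully open); "grasp_force": force on a finger pad.
Only numpy, scipy, OpenCV 4.12 (cv2) and the standard library are available. Lean on these libraries where they do the work, as an engineer would, in place of code of your own. Each camera call takes 0.05 s, during which the arm holds its last target. There are 200 camera calls.

### The job

The whiteboard marker standing nib-down in the metal holder tube has been left without its cap. Pull it up out of the tube and press it nib-down into the upturned cap on the docking stand until it clicks, then keep pressing until the sprung seal inside the cap is squeezed right down. Finish still gripping the marker and pressing it fully home - do not let go - and leave the tea tin, stapler, capped pen and roll of tape where they are.

Things in the scene. Friction and masses are not known exactly. Their poses are not given: they have to be found in the camera images.
- marker_mid (a point): Centre of the loose bare whiteboard marker, half-way up on its axis; z from nib to tail. Round, 140 mm long, about 30 g. It starts upright in the holder tube, nib down, leaning at most 2 degrees, its upper 68 mm above the rim. Grip its white barrel, 20 mm in diameter, which runs from 30 mm below this point up to the 6 mm black tail plug.
- marker_tip (a point): Nib end of the marker, on its axis, 70 mm below marker_mid. Nib 4 mm in diameter and 7 mm long; then a black neck 14 mm in diameter up to 34 mm, with a snap ridge 18.6 mm in diameter 24 mm above the nib end; then the barrel.
- marker: The same bare marker; origin at its nib end, z towards the tail.
- holder: Marker holder fixed to the table: dark steel plate 84 x 84 x 8 mm with one upright aluminium tube, 31 mm outside, 23 mm bore, rim 80 mm above the table, well floor 8 mm above the table. Origin at the centre of its underside; the tube stands on the origin's vertical.
- dock: Docking stand fixed to the table: grey plastic foot 90 x 70 x 14 mm with one black ribbed cap standing mouth up in its middle, rim 54 mm above the table, 37 mm outside at the rim. Origin at the centre of its underside.
- cap_mouth (a point): Centre of the cap's mouth, at the rim, on the vertical axis. A funnel 30 mm wide narrows to a 21.6 mm bore 8 mm down. Four sprung latches 13 mm down let the ridge through at about 6 to 15 N; then the force drops (the click) and they hold it. Nib end below the rim: 37 mm as the ridge passes the latches, 38 to 39 mm clicked in, 42 mm fully home.
- seal_pad (a joint): Sprung rubber seal ring in the bottom of the cap: 0 m free, 0.005 m squeezed right down (hard stop, fully home); 2.2 N/mm, about 12 N at the stop. The marker's nose meets it just as the ridge passes the latches. If the push ends, it lifts the marker back against the latches, to about 0.002 m.
- tea_tin: Bystander: flat red hinged tin, 94 x 126 x 45 mm, origin at the centre of its underside.
- stapler: Bystander: blue desk stapler, 26 x 121 x 46 mm, origin at the centre of its underside.
- capped_pen: Bystander: capped blue and white pen lying on the table, 17 x 135 x 16 mm, origin at the centre of its underside. Not the marker to be capped.
- tape_roll: Bystander: roll of beige tape lying flat, 104 x 102 x 25 mm, origin at the centre of its underside.

How it is judged:
On the way, in this order (a step that is already met when the one before it is completed fails the run):
1. the marker is pulled clear of the holder tube, gripped (height (world z) of marker_tip above 0.085 m and contact force between the fingers and marker above 1 N and z of the grasp point in the frame of marker_mid below 0.072 m), for 0.1 s.
2. the marker has clicked into the cap (z of marker_tip in the frame of dock below 0.016 m and horizontal distance between marker_tip and cap_mouth below 0.005 m and angle between the z axis of marker_mid and the z axis of dock, either way round below 0.12 rad), for 0.1 s.
At the end, for the whole second after the job is handed in: The marker stands nib-down in the cap, clicked in (nib end at least 38 mm below the rim, within 5 mm of the axis, within 7 degrees of upright), the seal is squeezed at least 3.5 mm of its 5 mm, and the fingers still grip the marker below its tail end with more than 1 N (all of step 2 and value of joint seal_pad above 0.0035 m and contact force between the fingers and marker above 1 N and z of the grasp point in the frame of marker_mid below 0.072 m); the arm keeps its last pose, push and grip.
It fails at once if the flat red tea tin is moved by more than 20 mm (distance of tea_tin from where it was at the start of the episode above 0.02 m).
It fails at once if the stapler is moved by more than 20 mm (distance of stapler from where it was at the start of the episode above 0.02 m).
It fails at once if the capped pen lying on the table is moved by more than 20 mm (distance of capped_pen from where it was at the start of the episode above 0.02 m).
It fails at once if the roll of tape is moved by more than 20 mm (distance of tape_roll from where it was at the start of the episode above 0.02 m).
It also fails if it takes over 48 s, if anything falls off the work surface, if the arm or the gripper's body presses on something with over 40 N, if the wrist force passes 120 N, or if a joint passes its speed limit or range.

## Working session

There is one attempt and no reset: what is moved stays moved. The work goes in short steps, Python scripts to look and compute and a tool call to move; the robot and the scene stay as the last step left them, time stands still between calls to the robot, and variables do not carry over. Pictures are saved under pics/ and viewed, at most 10 in all, crops included, and the job is handed in when it is done.

Besides the shell and the picture viewer there is one more tool, called after "Call:" as name(argument=value, ...) on one line, values as JSON. play_rows: Moves the arm, as the interface text tells. Its arguments: {"type":"object","properties":{"steps":{"type":"array"},"claw":{"type":"number"}},"required":["steps"]}

```bash
mkdir -p pics
cat > h.py <<'E'
import numpy as np, cv2
from plant import manip, vision, order
from scipy.spatial.transform import Rotation as R
def rot(q): return R.from_quat([q[1],q[2],q[3],q[0]]).as_matrix()
def cam(n):
    c=vision.camera_info(n); K=np.array(c["K"])
    o=np.array(c["orientation"]); M=o if o.shape==(3,3) else rot(o)
    return K,np.array(c["eye"]),M
def cloud(n,d):
    K,e,M=cam(n); v,u=np.mgrid[:480,:640]
    p=np.stack([(u-K[0,2])/K[0,0]*d,(v-K[1,2])/K[1,1]*d,d],-1)
    return p@M.T+e
E
python3 - <<'E'
from h import *
for n in("scene","top"):
    im,d=vision.grab_frame(n); cv2.imwrite(f"pics/{n}0.png",im); np.save(f"{n}.npy",d)
    print(n,vision.camera_info(n))
print(vision.camera_info("wrist")); print(manip.state())
E
```

```text
scene {'K': array([[453.3439124 ,   0.        , 321.49919491],
       [  0.        , 453.3439124 , 243.99686323],
       [  0.        ,   0.        ,   1.        ]]), 'eye': array([-0.13816571,  0.55310975,  0.41792242]), 'orientation': array([ 0.26761547, -0.38425128,  0.73859471, -0.48498533])}
top {'K': array([[533.23798614,   0.        , 321.82638697],
       [  0.        , 533.23798614, 243.52238548],
       [  0.        ,   0.        ,   1.        ]]), 'eye': array([0.36625508, 0.12147283, 1.06210311]), 'orientation': array([-0.05227986,  0.70796566, -0.70219636,  0.05451338])}
{'K': array([[371.64829954,   0.        , 319.40938621],
       [  0.        , 371.64829954, 237.58584841],
       [  0.        ,   0.        ,   1.        ]]), 'T_tool_cam': array([[ 2.19750597e-04, -9.56643800e-01, -2.91260349e-01,
         7.36071490e-02],
       [ 9.99999965e-01,  2.54085638e-04, -8.00619141e-05,
        -8.06705552e-04],
       [ 1.50595805e-04, -2.91260321e-01,  9.56643822e-01,
        -1.66347745e-01],
       [ 0.00000000e+00,  0.00000000e+00,  0.00000000e+00,
         1.00000000e+00]])}
{'time': 0.1, 'joint_pos': array([ 1.18300270e+00,  5.32729086e-02,  1.61419145e+00,  1.19462141e-05,
        1.47599049e+00, -1.18983755e-01]), 'joint_vel': array([ 0.00028058, -0.00225282, -0.00197954, -0.0005234 , -0.00055606,
        0.00153105]), 'joint_efforts': array([-1.49052667e-04, -3.94908607e+01, -3.71361423e+01, -1.54504914e-04,
        4.02199905e-03,  2.20261671e-05]), 'tool_pos': array([0.16574093, 0.60198197, 0.20677635]), 'tool_rot': array([-2.39169344e-04,  1.34001143e-01,  9.90980740e-01, -8.99877384e-04]), 'contact_force': array([-0.15788604, -0.15571825, -0.27846784]), 'ft_torque': array([ 0.00805125, -0.01929558, -0.00068388]), 'grasp_force': 0.0, 'gripper_width': 0.9965684238355007}
```

View pics/scene0.png

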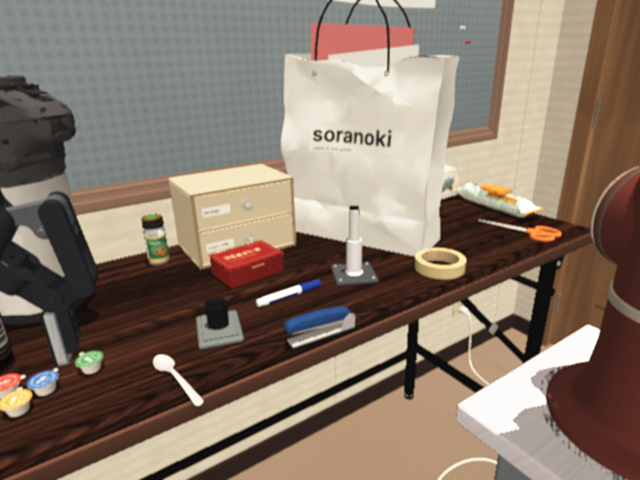

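View pics/top0.png

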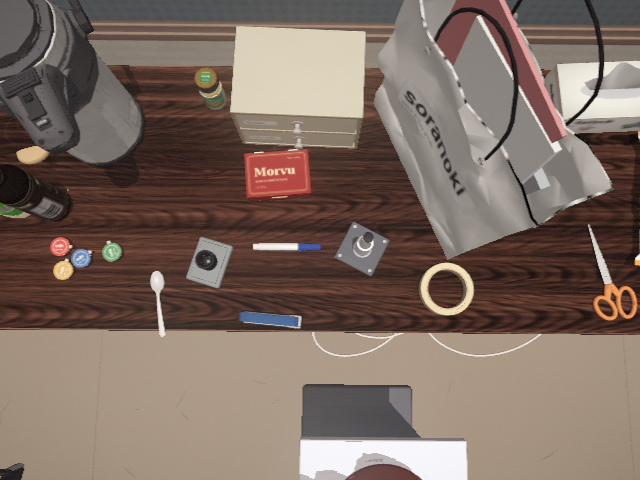

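The scene picture shows the marker in its tube (tail 354,208; rim about 354,238) and the cap (216,303). The top picture shows the tail at about (368,237) and the cap at (207,260). The paper bag and drawers stand behind them.

Run:
```python
from h import *
C={n:cloud(n,np.load(n+".npy")) for n in("scene","top")}
def tri(a,b):
    A=np.zeros((3,3));B=np.zeros(3)
    for n,p in(("scene",a),("top",b)):
        K,e,M=cam(n); r=M@np.linalg.inv(K)@[*p,1]; r/=np.linalg.norm(r)
        P=np.eye(3)-np.outer(r,r); A+=P;B+=P@e
    return np.linalg.solve(A,B)
print("tail",tri((354,208),(368,237)),"cap",tri((216,304),(207,260)))
for n,P in C.items():
    for nm,uv in(("mk",(354,240) if n=="scene" else (364,243)),("cap",(216,312) if n=="scene" else (207,260))):
        u,v=uv; w=P[v-45:v+46,u-30:u+31].reshape(-1,3)
        for lo,hi in((.045,.06),(.06,.076),(.076,.085),(.09,.11),(.11,.13),(.13,.143),(.143,.16)):
            q=w[(w[:,2]>lo)&(w[:,2]<hi)]
            if len(q)>5: print(n,nm,lo,len(q),np.median(q,0).round(4),q.min(0).round(3),q.max(0).round(3))
# obstacles
P=C["top"].reshape(-1,3)
for x0 in np.arange(.2,.7,.05): print(round(x0,2),[ (lambda q: round(float(np.percentile(q,98)),2) if len(q) else -1)(P[(P[:,0]>x0)&(P[:,0]<x0+.05)&(P[:,1]>y0)&(P[:,1]<y0+.05)][:,2]) for y0 in np.arange(-.2,.5,.05)])
```

```text
tail [0.51866626 0.03875109 0.14301069] cap [0.48812967 0.34059098 0.04926938]
scene mk 0.045 410 [ 0.6107 -0.0458  0.0526] [ 0.501 -0.089  0.045] [0.729 0.057 0.06 ]
scene mk 0.06 448 [ 0.6093 -0.0483  0.0681] [ 0.5   -0.085  0.06 ] [0.733 0.057 0.076]
scene mk 0.076 300 [ 0.6045 -0.0489  0.0803] [ 0.501 -0.086  0.076] [0.733 0.057 0.085]
scene mk 0.09 557 [ 0.6254 -0.059   0.1006] [ 0.506 -0.087  0.09 ] [0.73  0.051 0.11 ]
scene mk 0.11 385 [ 0.598  -0.0683  0.1174] [ 0.506 -0.09   0.11 ] [0.713 0.051 0.13 ]
scene mk 0.13 79 [0.5116 0.0453 0.136 ] [ 0.506 -0.089  0.13 ] [0.589 0.052 0.143]
scene mk 0.143 48 [0.5136 0.044  0.1472] [0.506 0.033 0.143] [0.525 0.051 0.15 ]
scene cap 0.045 290 [0.4873 0.3445 0.052 ] [0.468 0.261 0.045] [0.615 0.363 0.056]
top mk 0.045 26 [0.5061 0.0459 0.0545] [0.503 0.027 0.046] [0.519 0.055 0.06 ]
top mk 0.06 33 [0.5099 0.0472 0.0724] [0.503 0.029 0.061] [0.527 0.055 0.076]
top mk 0.076 74 [0.5119 0.0444 0.0796] [0.503 0.025 0.076] [0.533 0.054 0.084]
top mk 0.09 18 [0.5112 0.0449 0.0993] [0.509 0.033 0.093] [0.52  0.049 0.108]
top mk 0.11 21 [0.5103 
[... 484 characters left out ...]
, -0.82, -0.82]
0.3 [-0.81, -0.81, -0.81, -0.81, -0.82, -0.82, -0.81, -0.82, -0.82, -0.82, -0.82, -0.82, 0.0, -0.82]
0.35 [0.0, 0.03, 0.01, 0.0, 0.0, 0.0, 1.06, 0.04, 0.05, 0.05, 0.0, 0.0, 0.01, 0.0]
0.4 [0.03, 0.03, 0.03, 0.0, 0.0, 0.0, 0.0, 0.0, 0.0, 0.0, 0.01, 0.01, 0.01, 0.01]
0.45 [0.41, 0.41, 0.03, 0.0, 0.01, 0.01, 0.0, 0.0, 0.0, 0.0, 0.05, 0.05, 0.01, 0.01]
0.5 [0.41, 0.41, 0.07, 0.01, 0.15, 0.08, 0.02, 0.02, 0.02, 0.01, 0.05, 0.02, 0.0, 0.0]
0.55 [0.46, 0.4, 0.47, 0.0, 0.01, 0.01, 0.0, 0.0, 0.0, 0.0, 0.0, 0.0, 0.0, 0.0]
0.6 [0.49, 0.47, 0.53, 0.0, 0.0, 0.0, 0.04, 0.05, 0.05, 0.05, 0.0, 0.0, 0.0, 0.37]
0.65 [0.54, 0.47, 0.54, 0.4, 0.0, 0.0, 0.04, 0.05, 0.05, 0.05, 0.0, 0.0, 0.0, 0.38]
```

Call:
play_rows(steps=[[[-380, -165, 0, 0, 0, -15.4], [-380, -165, 0, 0, 0, -15.4], [-380, -165, 0, 0, 0, -15.4], [-380, -165, 0, 0, 0, -15.4], [-380, -165, 0, 0, 0, -15.4], [-380, -165, 0, 0, 0, -15.4], [-380, -165, 0, 0, 0, -15.4], [-380, -165, 0, 0, 0, -15.4], [-380, -165, 0, 0, 0, -15.4], [-380, -165, 0, 0, 0, -15.4], [-380, -165, 0, 0, 0, -15.4], [-380, -165, 0, 0, 0, -15.4]]], claw=1)

```text
time: 1.1
tool_pos: [0.4897, 0.3408, 0.2071]
tool_rot: [-0.001, 0.002, 1.0, -0.0]
contact_force: [-0.6, 1.2, -0.2]
gripper_width: 1.003
grasp_force: 0.0
```

```bash
cat >> h.py <<'E'
def wrist(fn=None):
    s=manip.state(); im,d=vision.grab_frame("wrist")
    if fn: cv2.imwrite(fn,im)
    c=vision.camera_info("wrist"); K=np.array(c["K"]); T=np.array(c["T_tool_cam"])
    v,u=np.mgrid[:480,:640]; x=(u-K[0,2])/K[0,0]; y=(v-K[1,2])/K[1,1]; r=np.hypot(x,y)+1e-9
    p=np.stack([x/r*np.tan(r)*d,y/r*np.tan(r)*d,d],-1)
    Rt=rot(s["tool_rot"]); P=(p@T[:3,:3].T+T[:3,3])@Rt.T+s["tool_pos"]
    return im,d,P,s
def circ(q):
    A=np.c_[2*q[:,:2],np.ones(len(q))]; s=np.linalg.lstsq(A,(q[:,:2]**2).sum(1),rcond=None)[0]
    return s[:2],np.sqrt(s[2]+s[:2]@s[:2])
E
python3 - <<'E'
from h import *
im,d,P,s=wrist("pics/w1.png"); np.save("w1.npy",P)
print(s["time"],s["tool_pos"],rot(s["tool_rot"]).round(3))
q=P.reshape(-1,3); q=q[np.isfinite(q).all(1)&(np.hypot(q[:,0]-.488,q[:,1]-.343)<.03)]
for a,b in((.045,.05),(.05,.058),(.01,.02)):
    k=q[(q[:,2]>a)&(q[:,2]<b)]
    if len(k): print(a,len(k),k.mean(0),k.min(0),k.max(0),circ(k))
E
```

```text
1.1 [0.48967484 0.34081098 0.2071474 ] [[-1.     0.004 -0.001]
 [ 0.004  1.    -0.   ]
 [ 0.001 -0.    -1.   ]]
0.045 208 [0.48956825 0.34310389 0.04810077] [0.46959807 0.32879711 0.04508378] [0.50076027 0.35549123 0.04999857] (array([0.48671823, 0.34276507]), np.float64(0.012582077513050705))
0.05 713 [0.48794481 0.34337061 0.05354201] [0.46968289 0.32439505 0.05004489] [0.50692209 0.36060701 0.0564819 ] (array([0.48773844, 0.34311605]), np.float64(0.015753422472653125))
0.01 1444 [0.48041433 0.34237266 0.014263  ] [0.45838284 0.31335971 0.01008819] [0.51779951 0.37229801 0.01972597] (array([0.48847692, 0.34302624]), np.float64(0.02425981794059638))
```

View pics/w1.png

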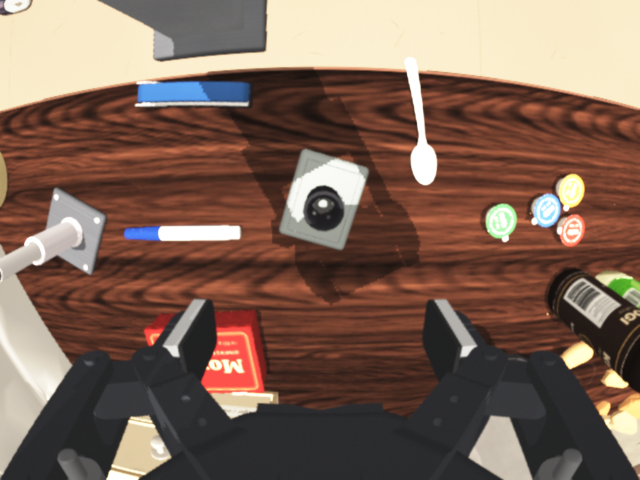

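The wrist picture shows the cap mouth at (324,208), with the pen, stapler and tin clear of it. The measured cap position is (0.488, 0.343, 0.054). I'll move above the marker next.

Call:
play_rows(steps=[[[-28, -301, 0, 0, 0, 0], [-28, -301, 0, 0, 0, 0], [-28, -301, 0, 0, 0, 0], [-28, -301, 0, 0, 0, 0], [-28, -301, 0, 0, 0, 0], [-28, -301, 0, 0, 0, 0], [-28, -301, 0, 0, 0, 0], [-28, -301, 0, 0, 0, 0], [-28, -301, 0, 0, 0, 0], [-28, -301, 0, 0, 0, 0]]])

```text
time: 1.98
tool_pos: [0.5161, 0.0427, 0.2077]
tool_rot: [-0.0, -0.0, 1.0, 0.0]
contact_force: [-0.0, -0.1, 0.0]
gripper_width: 0.999
grasp_force: 0.0
```

Run:
```python
from h import *
im,d,P,s=wrist("pics/w2.png"); np.save("w2.npy",P)
print(s["time"],s["tool_pos"],s["tool_rot"])
q=P.reshape(-1,3); q=q[np.isfinite(q).all(1)&(np.hypot(q[:,0]-.516,q[:,1]-.041)<.03)]
for a,b in((.02,.076),(.076,.085),(.085,.1),(.1,.12),(.12,.135),(.135,.144),(.144,.16)):
    k=q[(q[:,2]>a)&(q[:,2]<b)]
    if len(k): print(a,len(k),k.mean(0).round(4),k.min(0).round(4),k.max(0).round(4),circ(k))
```

```text
1.9833 [0.51609358 0.04272265 0.20774576] [-1.66260670e-04 -2.34303157e-04  9.99999841e-01  4.84382751e-04]
0.02 404 [0.5073 0.0391 0.0516] [0.5025 0.0237 0.0201] [0.5229 0.0543 0.076 ] (array([0.51555332, 0.03914792]), np.float64(0.012685444807570275))
0.076 425 [0.512  0.0391 0.0801] [0.5028 0.0243 0.076 ] [0.5277 0.0539 0.085 ] (array([0.51799801, 0.03903747]), np.float64(0.013045655602954927))
0.085 106 [0.5105 0.0396 0.0927] [0.5084 0.0298 0.0851] [0.5161 0.0487 0.1   ] (array([0.51793162, 0.03905807]), np.float64(0.009432380342718082))
0.1 170 [0.5107 0.0394 0.1103] [0.5081 0.0291 0.1   ] [0.516  0.0489 0.1198] (array([0.51846983, 0.03912038]), np.float64(0.00975211780083881))
0.12 150 [0.5106 0.0391 0.1278] [0.5083 0.0293 0.12  ] [0.5156 0.0486 0.1348] (array([0.51817055, 0.03909833]), np.float64(0.009612454594032205))
0.135 149 [0.5112 0.0399 0.1402] [0.5082 0.0295 0.135 ] [0.5204 0.0489 0.144 ] (array([0.51844862, 0.0391221 ]), np.float64(0.009644312385276204))
0.144 650 [0.5176 0.0391 0.1482] [0.5092 0.0299 0.1442] [0.527  0.048  0.1504] (array([0.51775545, 0.03907415]), np.float64(0.0066495982917195665))
```

View pics/w2.png

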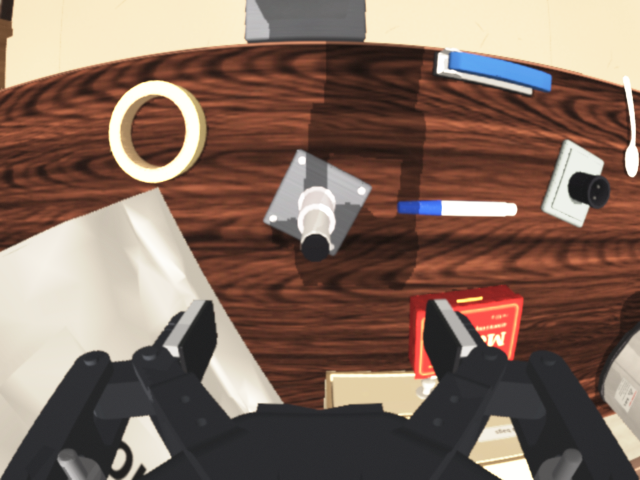

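The wrist picture shows the tail at (316,245) between the fingers and the rim at (317,205). The marker axis is at (0.518, 0.039), upright, tail at z 0.149, which matches the text. Now I'll check how the arm settled.

Call:
play_rows(steps=[[[0, 0, 0, 0, 0, 0], [0, 0, 0, 0, 0, 0]]])

```text
time: 2.2
tool_pos: [0.5163, 0.0433, 0.2078]
tool_rot: [-0.0, -0.001, 1.0, 0.0]
contact_force: [0.3, -0.1, 0.1]
gripper_width: 1.002
grasp_force: 0.0
```

Call:
play_rows(steps=[[[-2, -4, 10, 0, 0, 0], [-2, -4, 30, 0, 0, 0], [-2, -4, 55, 0, 0, 0], [-2, -4, 80, 0, 0, 0], [-2, -4, 100, 0, 0, 0], [-2, -4, 112, 0, 0, 0], [-2, -4, 119, 0, 0, 0], [-2, -4, 119, 0, 0, 0], [-2, -4, 119, 0, 0, 0], [-2, -4, 119, 0, 0, 0]]])

```text
time: 3.03
tool_pos: [0.5197, 0.0376, 0.0905]
tool_rot: [0.001, -0.0, 1.0, -0.0]
contact_force: [0.0, 0.3, -0.7]
gripper_width: 0.998
grasp_force: 0.0
```

Call:
play_rows(steps=[[[0, 0, 0, 0, 0, 0], [0, 0, 0, 0, 0, 0], [0, 0, 0, 0, 0, 0], [0, 0, 0, 0, 0, 0], [0, 0, 0, 0, 0, 0], [0, 0, 0, 0, 0, 0], [0, 0, 0, 0, 0, 0], [0, 0, 0, 0, 0, 0], [0, 0, 0, 0, 0, 0], [0, 0, 0, 0, 0, 0], [0, 0, 0, 0, 0, 0], [0, 0, 0, 0, 0, 0]]], claw=-1)

```text
time: 4.03
tool_pos: [0.5187, 0.0379, 0.0892]
tool_rot: [0.0, -0.0, 1.0, 0.0]
contact_force: [-0.3, 3.4, 3.0]
gripper_width: 0.217
grasp_force: 58.5
```

Call:
play_rows(steps=[[[0, 0, -5, 0, 0, 0], [0, 0, -15, 0, 0, 0], [0, 0, -30, 0, 0, 0], [0, 0, -50, 0, 0, 0], [0, 0, -70, 0, 0, 0], [0, 0, -90, 0, 0, 0], [0, 0, -105, 0, 0, 0], [0, 0, -110, 0, 0, 0], [0, 0, -110, 0, 0, 0], [0, 0, -110, 0, 0, 0], [0, 0, -110, 0, 0, 0], [0, 0, -110, 0, 0, 0]]])

```text
time: 5.03
tool_pos: [0.5176, 0.0375, 0.1972]
tool_rot: [-0.001, 0.0, 1.0, -0.0]
contact_force: [0.6, -0.1, 0.1]
gripper_width: 0.209
grasp_force: 59.0
```

Run:
```python
from h import *
im,d,P,s=wrist("pics/w3.png")
t=s["tool_pos"]; print(s["time"],t,s["tool_rot"],s["contact_force"],s["gripper_width"])
q=P.reshape(-1,3); q=q[np.isfinite(q).all(1)&(np.hypot(q[:,0]-t[0],q[:,1]-t[1])<.02)]
for a in np.arange(.1,.21,.01):
    k=q[(q[:,2]>a)&(q[:,2]<a+.01)]
    if len(k)>5: print(round(a,2),len(k),(k.mean(0)-t).round(4),(k.min(0)-t).round(4),(k.max(0)-t).round(4))
```

```text
5.0333 [0.51758681 0.03745724 0.19722723] [-1.43985071e-03  4.49949305e-05  9.99998959e-01 -7.73089389e-05] [ 0.55871645 -0.1325966   0.14524733] 0.20897548476563213
0.12 27 [-0.0064  0.0004 -0.0689] [-0.0077 -0.0052 -0.0706] [-0.0043  0.006  -0.0675]
0.13 22 [-0.0065  0.0003 -0.0604] [-0.0089 -0.0076 -0.0668] [-0.0023  0.0082 -0.0573]
0.14 140 [-0.0064  0.0005 -0.0554] [-0.0093 -0.0082 -0.0572] [-0.0006  0.0089 -0.0508]
0.15 64 [-0.0084  0.     -0.0392] [-0.0105 -0.0094 -0.0416] [-0.0034  0.0093 -0.0373]
0.16 175 [-0.0084 -0.0001 -0.0323] [-0.0106 -0.0095 -0.0371] [-0.0029  0.0092 -0.0273]
0.17 193 [-0.0083  0.0001 -0.0222] [-0.0107 -0.0095 -0.0272] [-0.003   0.0096 -0.0173]
0.18 248 [-0.0081 -0.     -0.0123] [-0.0106 -0.0103 -0.0172] [-0.0023  0.0095 -0.0073]
0.19 273 [-0.0082 -0.0005 -0.002 ] [-0.0106 -0.0103 -0.0072] [-0.0026  0.0093  0.0027]
0.2 319 [-0.0081 -0.0004  0.0078] [-0.0107 -0.0103  0.0028] [-0.0027  0.0093  0.0128]
```

View pics/w3.png

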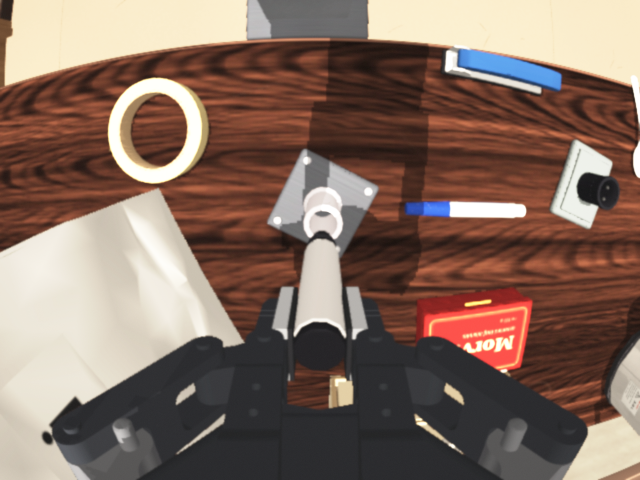

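The marker hangs straight in the grip, with its barrel step about 41 mm below the TCP, so the nib is about 81 mm below. The tube at (323,215) is empty. I'll carry it over the cap.

Call:
play_rows(steps=[[[2, 20, 0, 0, 0, 0], [5, 50, 0, 0, 0, 0], [9, 90, 0, 0, 0, 0], [13, 130, 0, 0, 0, 0], [16, 170, 0, 0, 0, 0], [20, 210, 0, 0, 0, 0], [24, 250, 0, 0, 0, 0], [27, 285, 0, 0, 0, 0], [29, 300, 0, 0, 0, 0], [29, 305, 0, 0, 0, 0], [29, 305, 0, 0, 0, 0], [29, 305, 0, 0, 0, 0]]])

```text
time: 6.08
tool_pos: [0.4896, 0.3414, 0.1984]
tool_rot: [-0.0, 0.0, 1.0, -0.001]
contact_force: [-1.2, 0.2, 0.8]
gripper_width: 0.216
grasp_force: 59.0
```

Run:
```python
from h import *
im,d,P,s=wrist("pics/w4.png")
t=s["tool_pos"]; print(s["time"],t,s["tool_rot"],s["contact_force"],s["gripper_width"])
q=P.reshape(-1,3); q=q[np.isfinite(q).all(1)&(np.hypot(q[:,0]-.488,q[:,1]-.343)<.03)]
for a,b in ((.048,.06),(.12,.135),(.13,.15),(.158,.175),(.175,.2)):
    k=q[(q[:,2]>a)&(q[:,2]<b)]
    if len(k)>5: print(a,len(k),k.mean(0).round(4),k.min(0).round(4),k.max(0).round(4))
```

```text
6.0833 [0.48961717 0.34142055 0.19835394] [-3.45097132e-04  3.30695288e-04  9.99999677e-01 -6.46863162e-04] [-1.22843637  0.17695635  0.81197099] 0.21553419593070486
0.048 858 [0.4876 0.3432 0.0529] [0.4695 0.3244 0.048 ] [0.5053 0.3606 0.0567]
0.12 35 [0.4833 0.3418 0.1303] [0.4818 0.3361 0.1274] [0.4855 0.3474 0.1332]
0.13 175 [0.4833 0.3417 0.1414] [0.4801 0.3332 0.1301] [0.4891 0.3503 0.1476]
0.158 298 [0.4813 0.3413 0.1668] [0.4789 0.3318 0.158 ] [0.4868 0.3507 0.175 ]
0.175 604 [0.4815 0.3413 0.1884] [0.4789 0.3312 0.175 ] [0.487  0.3511 0.2   ]
```

View pics/w4.png

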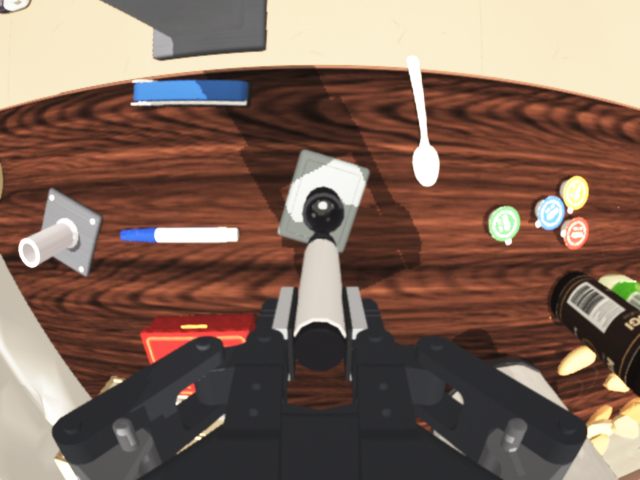

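The cap mouth at (323,209) is under the marker, about 1 mm off in x and 1.5 mm in y. I'll correct that while descending to about 20 mm inside.

Call:
play_rows(steps=[[[1, 1.5, 5, 0, 0, 0], [1, 1.5, 18, 0, 0, 0], [1, 1.5, 35, 0, 0, 0], [1, 1.5, 50, 0, 0, 0], [1, 1.5, 62, 0, 0, 0], [1, 1.5, 72, 0, 0, 0], [1, 1.5, 80, 0, 0, 0], [1, 1.5, 84, 0, 0, 0], [1, 1.5, 84, 0, 0, 0], [1, 1.5, 84, 0, 0, 0]]])

```text
time: 6.97
tool_pos: [0.4888, 0.3442, 0.1152]
tool_rot: [0.0, -0.0, 1.0, 0.0]
contact_force: [0.0, -0.0, -0.4]
gripper_width: 0.218
grasp_force: 59.0
```

Call:
play_rows(steps=[[[0, 0, 2, 0, 0, 0], [0, 0, 4, 0, 0, 0], [0, 0, 6, 0, 0, 0], [0, 0, 8, 0, 0, 0], [0, 0, 10, 0, 0, 0], [0, 0, 12, 0, 0, 0], [0, 0, 13, 0, 0, 0], [0, 0, 13, 0, 0, 0], [0, 0, 13, 0, 0, 0]]])

```text
time: 7.72
tool_pos: [0.4885, 0.344, 0.1018]
tool_rot: [-0.0, 0.0, 1.0, -0.0]
contact_force: [0.4, -0.3, -0.3]
gripper_width: 0.214
grasp_force: 58.9
```

Call:
play_rows(steps=[[[0, 0, 1, 0, 0, 0], [0, 0, 2, 0, 0, 0], [0, 0, 3, 0, 0, 0], [0, 0, 3, 0, 0, 0], [0, 0, 3, 0, 0, 0]]])

```text
time: 8.13
tool_pos: [0.4892, 0.3442, 0.1005]
tool_rot: [0.001, 0.0, 1.0, 0.0]
contact_force: [-1.8, -1.6, 5.6]
gripper_width: 0.215
grasp_force: 59.4
```

Call:
play_rows(steps=[[[0, 0, 1, 0, 0, 0], [0, 0, 2, 0, 0, 0], [0, 0, 2, 0, 0, 0], [0, 0, 2, 0, 0, 0]]])

```text
time: 8.47
tool_pos: [0.4899, 0.3444, 0.1]
tool_rot: [0.001, -0.0, 1.0, 0.0]
contact_force: [-2.5, -2.6, 10.3]
gripper_width: 0.214
grasp_force: 59.9
```

Call:
play_rows(steps=[[[1, -1, 1, 0, 0, 0], [1, -1, 2, 0, 0, 0], [1, -1, 2, 0, 0, 0], [1, -1, 2, 0, 0, 0]]])

```text
time: 8.8
tool_pos: [0.4899, 0.3443, 0.0997]
tool_rot: [0.003, -0.0, 1.0, 0.001]
contact_force: [-1.6, -2.1, 14.0]
gripper_width: 0.21
grasp_force: 60.4
```

Call:
play_rows(steps=[[[0, 0, 1, 0, 0, 0], [0, 0, 2, 0, 0, 0], [0, 0, 2, 0, 0, 0], [0, 0, 2, 0, 0, 0]]])

```text
time: 9.13
tool_pos: [0.4906, 0.3445, 0.0992]
tool_rot: [0.003, -0.0, 1.0, 0.002]
contact_force: [-3.1, -2.7, 19.1]
gripper_width: 0.213
grasp_force: 60.8
```

The arm gives outward under the load. I'll correct by shifting inward and continue.

Call:
play_rows(steps=[[[1, -1, 0, 0, 0, 0], [2, -1.5, 0, 0, 0, 0], [2, -1.5, 0, 0, 0, 0], [2, -1.5, 0, 0, 0, 0]]])

```text
time: 9.47
tool_pos: [0.4878, 0.3432, 0.0956]
tool_rot: [0.003, 0.0, 1.0, 0.002]
contact_force: [2.0, 2.6, 5.1]
gripper_width: 0.213
grasp_force: 60.0
```

Run:
```python
from h import *
im,d,P,s=wrist("pics/w5.png")
t=s["tool_pos"]; print(s["time"],t,s["tool_rot"],s["contact_force"],s["gripper_width"])
R_=rot(s["tool_rot"]);print(R_.round(4)); L=(P-t)@R_  # tool coords
q=L.reshape(-1,3); q=q[np.isfinite(q).all(1)&(np.hypot(q[:,0],q[:,1])<.02)]
for a in np.arange(-.05,.05,.006):
    k=q[(q[:,2]>a)&(q[:,2]<a+.006)]
    if len(k)>5: print(a.round(3),len(k),k.mean(0).round(4),k.min(0).round(4),k.max(0).round(4))
cv2.imwrite("pics/w5c.png",cv2.resize(im[150:400,200:440],None,fx=2.4,fy=2.4))
```

```text
9.4667 [0.48777648 0.34317368 0.09562278] [2.98580535e-03 7.89932789e-05 9.99993302e-01 2.11531046e-03] [2.03914564 2.61179343 5.12845972] 0.21263477276932594
[[-1.0e+00  1.0e-04  6.0e-03]
 [ 2.0e-04  1.0e+00  4.2e-03]
 [-6.0e-03  4.2e-03 -1.0e+00]]
-0.05 784 [ 0.0089  0.0001 -0.0472] [-0.011  -0.0188 -0.05  ] [ 0.0116  0.0187 -0.044 ]
-0.044 670 [ 0.0089  0.0002 -0.0411] [ 0.0037 -0.019  -0.044 ] [ 0.0112  0.0189 -0.038 ]
-0.038 635 [ 0.0089 -0.     -0.035 ] [ 0.0035 -0.0189 -0.038 ] [ 0.0116  0.019  -0.032 ]
-0.032 463 [ 0.0089 -0.0006 -0.0293] [ 0.0028 -0.019  -0.032 ] [ 0.0114  0.0193 -0.026 ]
-0.026 224 [ 0.0081 -0.0007 -0.023 ] [ 0.0026 -0.0103 -0.026 ] [ 0.0102  0.0084 -0.02  ]
-0.02 230 [ 0.0082 -0.0007 -0.017 ] [ 0.0026 -0.0104 -0.0199] [ 0.0106  0.0088 -0.014 ]
-0.014 192 [ 0.0079 -0.0003 -0.0109] [ 0.0026 -0.0103 -0.0139] [ 0.0103  0.0091 -0.008 ]
-0.008 180 [ 0.0078 -0.0002 -0.0049] [ 0.0024 -0.0102 -0.008 ] [ 0.0104  0.0094 -0.002 ]
-0.002 168 [ 0.0078 -0.0003  0.0009] [ 0.0019 -0.0101 -0.002 ] [0.0101 0.0095 0.0039]
0.004 148 [0.0077 0.0001 0.0069] [ 0.0023 -0.0101  0.004 ] [0.0102 0.0096 0.0099]
0.01 146 [ 0.0076 -0.0001  0.013 ] [ 0.0022 -0.01    0.01  ] [0.0101 0.0097 0.0159]
0.016 125 [0.0078 0.0003 0.019 ] [ 0.0027 -0.0093  0.0161] [0.0099 0.0096 0.0219]
0.022 109 [0.0076 0.0003 0.0249] [ 0.0022 -0.0094  0.022 ] [0.01   0.01   0.0279]
0.028 100 [0.0075 0.0003 0.0311] [ 0.0019 -0.0092  0.028 ] [0.0096 0.0095 0.0339]
0.034 111 [0.0077 0.0001 0.0372] [-0.0073 -0.0159  0.034 ] [0.0146 0.0177 0.04  ]
0.04 1143 [ 0.0057 -0.0002  0.0422] [-0.0133 -0.0186  0.04  ] [0.0183 0.018  0.046 ]
0.046 242 [ 0.0053 -0.0008  0.0478] [-0.0072 -0.0157  0.046 ] [0.0181 0.0169 0.0519]
```

View pics/w5c.png

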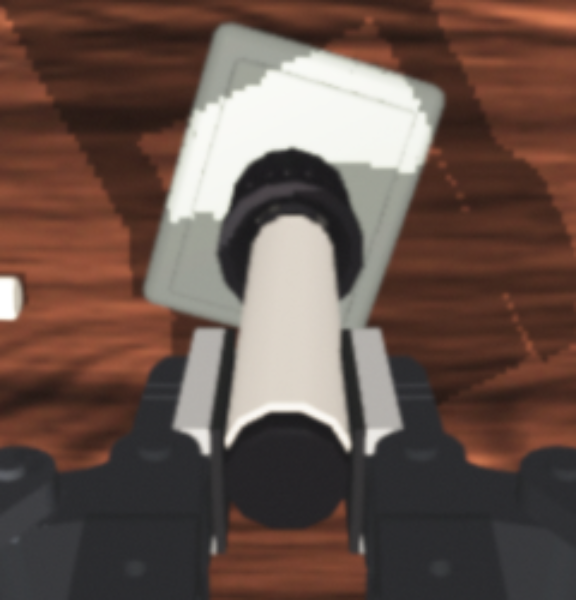

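It clicked: the TCP dropped 3.6 mm and the force fell from 19 N to 5 N. The marker is seated in the mouth at crop position (290,220), upright and still well held. I'll press on to the stop.

Call:
play_rows(steps=[[[0, 0, 1, 0, 0, 0], [0, 0, 2, 0, 0, 0], [0, 0, 3, 0, 0, 0], [0, 0, 3, 0, 0, 0], [0, 0, 3, 0, 0, 0]]])

```text
time: 9.93
tool_pos: [0.4883, 0.3433, 0.0936]
tool_rot: [0.003, 0.0, 1.0, 0.002]
contact_force: [0.7, 1.1, 10.5]
gripper_width: 0.216
grasp_force: 60.7
```

Call:
play_rows(steps=[[[0, 0, 1, 0, 0, 0], [0, 0, 2, 0, 0, 0], [0, 0, 3, 0, 0, 0], [0, 0, 3, 0, 0, 0], [0, 0, 3, 0, 0, 0]]])

```text
time: 10.35
tool_pos: [0.4892, 0.3436, 0.0932]
tool_rot: [0.004, -0.0, 1.0, 0.002]
contact_force: [-1.7, -1.0, 19.6]
gripper_width: 0.213
grasp_force: 61.2
```

Call:
play_rows(steps=[[[1, -0.5, 1, 0, 0, 0], [1, -0.5, 1, 0, 0, 0], [1, -0.5, 1, 0, 0, 0], [1, -0.5, 1, 0, 0, 0], [1, -0.5, 1, 0, 0, 0], [1, -0.5, 1, 0, 0, 0], [1, -0.5, 1, 0, 0, 0], [1, -0.5, 1, 0, 0, 0]]])

```text
time: 11.02
tool_pos: [0.489, 0.3435, 0.0932]
tool_rot: [0.005, -0.0, 1.0, 0.003]
contact_force: [-1.0, -0.4, 22.1]
gripper_width: 0.213
grasp_force: 61.2
```

The marker is on the hard stop: z is steady at 0.0932 with 22 N of push and 61 N of grip, and the nib is about 42 mm below the rim.

```bash
python3 -c "
from h import *
print(order.job_done()); s=manip.state(); print(s['tool_pos'],s['contact_force'],s['grasp_force'])"
```

```text
the job is handed in; nothing more can be done
None
the job is handed in; nothing more can be done
```

The job is handed in: the marker clicked into the cap and was pressed to the hard stop with about 22 N, still gripped, and no bystander was touched as far as I could see; no verdict came back after hand-in.

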